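# Snap the fastener case lid shut all round

### The arm

A 6-joint arm with a two-finger parallel gripper is mounted at the origin on the work surface. World frame = base frame: x ahead of the robot, y to its left, z up, the work surface at z = 0. Lengths are in m, angles in rad, forces in N, time in s.
With the tool pointing down it reaches from about 0.275 to 0.875 m from the base axis. Payload 12.5 kg.
Tool frame: the origin (TCP) lies on the centre line of the jaws, within the pads' length; the fingertips stand r.finger_overhang ahead of it and the grasp point (between the pads) lies 3 mm ahead of it (r.finger_overhang is the distance from the TCP to the fingertips, in m); z points along the fingers, y is the direction in which the jaws open and shut (so a half turn about z gives the same grasp; the last joint's range is limited). The gripper opens to 85 mm and grips with 20 to 120 N. Pads are 22 mm wide; open, the fingers measure 114 mm over their backs; the gripper's body (76 mm by 85 mm) begins 54 mm behind the grasp point. The pads swing forward as they close: fully open they stand 13 mm farther back than shut.
Start: joints at [1.034, 0.351, 1.652, -0, 1.139, -0.085], TCP at [0.24, 0.495, 0.253] pointing down, gripper open.
Joint ranges: [-2.75, 2.75], [-0.79, 2.1], [0.01, 2.65], [-1.57, 4.71], [0.07, 3.14], [-2.87, 2.87]. Speed limits (rad/s): [2.22, 2.22, 2.79, 3.14, 3.14, 3.14].

### API

Orientations are given as a unit quaternion [x, y, z, w].
In Python, from cell import r, optics gives the robot as it stands. The module is installed in compiled form; this text tells all that it offers. Calls block until the motion is done:
- r.move_to(position, orientation): joint-space move of the TCP to a pose.
- r.move_linear(position, rot=None, vel=0.15): straight line of the TCP; rot=None keeps the orientation; vel is the mean speed in m/s.
- r.set_joints(angles): joint-space move.
- r.set_gripper(opening, squeeze=None): opening from 0.0 (shut) to 1.0 (fully open); squeeze is the grip in N (None keeps the last); returns when the fingers have stopped.
- r.sleep(seconds).
- r.inverse_kinematics(position, orientation): joint angles nearest the present ones, or None.
- optics.get_image(name): name is "side" or "top"; returns a dict with "pixels" (480x640x3 uint8, red, green, blue), "depth" (480x640 float32, m along the optical axis (not along the pixel's ray), 0 where there is no reading), "fx", "fy", "cx", "cy" (pixels), "camera_from_world" (4x4, takes a point from world to camera coordinates). Camera axes: x right, y down, z forward; pixel columns grow to the right and rows downward; lengths in m; the calibration is good to about 2 mm. A picture is of the moment at which its call begins.
A pose or a line that the arm cannot do raises r.PlanningError and nothing moves.
- r.hand_in(): hands the job in, once; it reports no verdict.
Readings, each from a call of its own:
- r.current_t(): time.
- r.current_q(): joint angles.
- r.current_qvel(): joint speeds.
- r.current_effort(): joint torques, N m.
- r.current_tool_pos(): TCP position.
- r.current_ee_rot(): TCP orientation.
- r.current_contact_force(): force on the tool from outside, world axes, zero at the start.
- r.current_torque(): the same for the moment, N m.
- r.current_opening(): opening from 0.0 (shut) to 1.0 (fully open).
Only numpy, scipy, OpenCV 4.12 (cv2) and the standard library are available. Lean on these libraries where they do the work, as an engineer would, in place of code of your own. Each camera call takes 0.05 s, during which the arm holds its last target.

### The job

The lid of the rectangular fastener case is not properly on: sections of its rim stand proud of the lid corners. Press down around the rim, section by section, until all four sections have clicked shut, flush with the corners. Do not lift or tip the case or shove it about the bench, and leave everything else where it is.

Things in the scene. Friction and masses are not known exactly. Their poses are not given: they have to be found in the camera images.
- case: Loose fastener case, about 1.8 kg: black base, grey lid frame, sunk clear window (top at 52 mm) over screws. 124 mm along its x, 168 mm along its y, 60 mm tall at the four fixed lid corners. Origin: centre of underside; x points from its front edge (nearer the robot) to its rear, y to its left edge, z up. Between the corners are four separate snap-in rim sections, one per edge, moving straight up and down.
- rim_front_top (a point): Middle of the top face of the rim section on the front edge (-x of the case): 22 mm wide, 120 mm long along the case's y, centred at x -51, y 0 mm of the case. Its top is 68 mm above the bench while unlatched and 60 mm, flush with the lid corners, when shut.
- rim_rear_top (a point): Middle of the top face of the rim section on the rear edge (+x of the case): 22 mm wide, 120 mm long along the case's y, centred at x +51, y 0 mm of the case. Its top is 68 mm above the bench while unlatched and 60 mm, flush with the lid corners, when shut.
- rim_left_top (a point): Middle of the top face of the rim section on the left edge (+y of the case): 22 mm wide, 76 mm long along the case's x, centred at x 0, y +73 mm of the case. Its top is 68 mm above the bench while unlatched and 60 mm, flush with the lid corners, when shut.
- rim_right_top (a point): Middle of the top face of the rim section on the right edge (-y of the case): 22 mm wide, 76 mm long along the case's x, centred at x 0, y -73 mm of the case. Its top is 68 mm above the bench while unlatched and 60 mm, flush with the lid corners, when shut.
- rim_front (a joint): How far the front rim section is pressed down, m: 0 unlatched (8 mm proud), 0.008 shut and flush. It resists with about 8 N at first, fading; it tips over at about 5 mm and then snaps home by itself and stays; let go earlier, it springs back up. It always starts unlatched.
- rim_rear (a joint): How far the rear rim section is pressed down, m: 0 unlatched (8 mm proud), 0.008 shut and flush. It resists with about 8 N at first, fading; it tips over at about 5 mm and then snaps home by itself and stays; let go earlier, it springs back up. It always starts unlatched.
- rim_left (a joint): How far the left rim section is pressed down, m: 0 unlatched (8 mm proud), 0.008 shut and flush. It resists with about 8 N at first, fading; it tips over at about 5 mm and then snaps home by itself and stays; let go earlier, it springs back up. It starts unlatched or already shut (rarely balanced halfway).
- rim_right (a joint): How far the right rim section is pressed down, m: 0 unlatched (8 mm proud), 0.008 shut and flush. It resists with about 8 N at first, fading; it tips over at about 5 mm and then snaps home by itself and stays; let go earlier, it springs back up. It starts unlatched or already shut (rarely balanced halfway).
- tub: Bystander: round grey plastic tub, its own lid already shut, 110 mm across, 70 mm tall. Origin: centre of its underside.
- tape: Bystander: black tape measure standing on edge, 34 x 62 x 58 mm tall, close behind the case. Origin: centre of its underside.
- offcut: Bystander: small pine offcut lying flat, 36 x 85 x 19 mm tall, close in front of the case. Origin: centre of its underside.
- jar: Bystander: glass jar with a steel cap, 60 mm across, 75 mm tall, close behind the tub. Origin: centre of its underside.
- screwdriver: Bystander: black-handled screwdriver lying on the bench to the robot's right.
- glue: Bystander: white glue bottle, 56 mm across, 130 mm tall, to the robot's left. Origin: centre of its underside.
- sander: Bystander: cork sanding block, 115 x 68 x 35 mm tall, to the robot's left. Origin: centre of its underside.
Things that resemble listed ones, but are neither listed nor needed, are in the scene too. Leave any turquoise or yellow look-alike of the case alone.

How it is judged:
At the end, for the whole second after the job is handed in: All four rim sections are shut (each pressed in by more than 6.8 of 8 mm) and stay so; the case stands level on the bench, at rest, within 50 mm of where it began (value of joint each of rim_front, rim_rear, rim_left, rim_right above 0.0068 m and distance of case from where it was at the start of the episode below 0.05 m and angle between case's own z axis and vertical below 0.08 rad and linear speed of case below 0.02 m/s); the robot touches nothing.
It fails at once if the case is lifted off the bench, by more than 12 mm (height (world z) of case above 0.012 m).
It fails at once if the case is tipped by more than 0.2 rad (angle between case's own z axis and vertical above 0.2 rad).
It fails at once if the case is shoved more than 50 mm (distance of case from where it was at the start of the episode above 0.05 m).
It fails at once if something else on the bench is moved by more than 40 mm (distance of any of tub, tape, offcut, jar, screwdriver, glue, sander from where it was at the start of the episode above 0.04 m).
It fails at once if a standing bystander is tipped over (angle between any of tub, tape, jar, glue's own z axis and vertical above 0.6 rad).
It also fails if it takes over 45 s, if anything falls off the work surface, if the arm or the gripper's body presses on something with over 40 N, if the wrist force passes 120 N, or if a joint passes its speed limit or range.

## Working session

There is one attempt and no reset: what is moved stays moved. The work goes in short steps, each a Python script; the robot and the scene stay as the last script left them, time stands still between calls to the robot, and variables do not carry over. Pictures are saved under pics/ and viewed, and the job is handed in when it is done.

```bash
mkdir -p pics
python3 - <<'E'
from cell import r, optics
import numpy as np,cv2
for n in("top","side"):
    d=optics.get_image(n); np.savez(f"pics/{n}0.npz",**d); cv2.imwrite(f"pics/{n}0.png",d["pixels"][:,:,::-1])
    print(n,d["fx"],d["fy"],d["cx"],d["cy"],d["camera_from_world"])
print(r.current_t(),r.finger_overhang,r.current_ee_rot(),r.current_tool_pos())
E
```

```text
top 441.7570611826046 441.7570611826046 313.4013987487644 244.46494106233692 [[ 0.02925839 -0.99954445  0.00740542 -0.04477579]
 [-0.98775827 -0.03004746 -0.15307107  0.47673839]
 [ 0.15322385 -0.00283615 -0.98818744  1.10125103]
 [ 0.          0.          0.          1.        ]]
side 519.6555869189083 519.6555869189083 318.7256235333582 238.5355375951366 [[ 0.97914072 -0.20267516 -0.01436055 -0.4415831 ]
 [-0.1275409  -0.55806413 -0.81993765  0.09241745]
 [ 0.15816688  0.8046659  -0.57227268  1.09213779]
 [ 0.          0.          0.          1.        ]]
0.1 0.022 [ 2.23998867e-01  9.74589255e-01 -5.07152956e-04 -1.83783235e-04] [0.23995031 0.49459318 0.25279563]
```

View pics/top0.png

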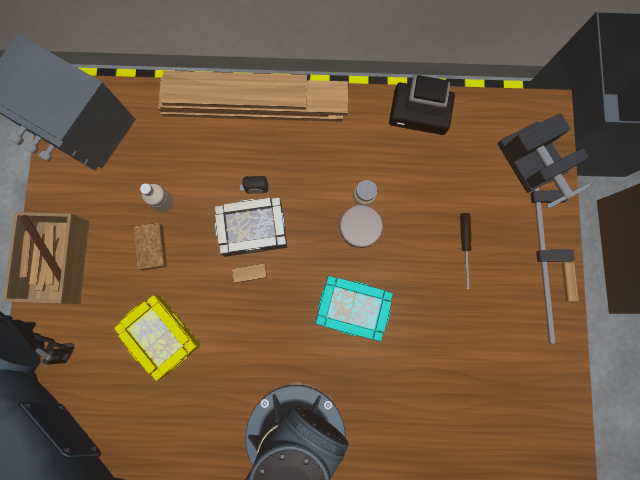

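View pics/side0.png

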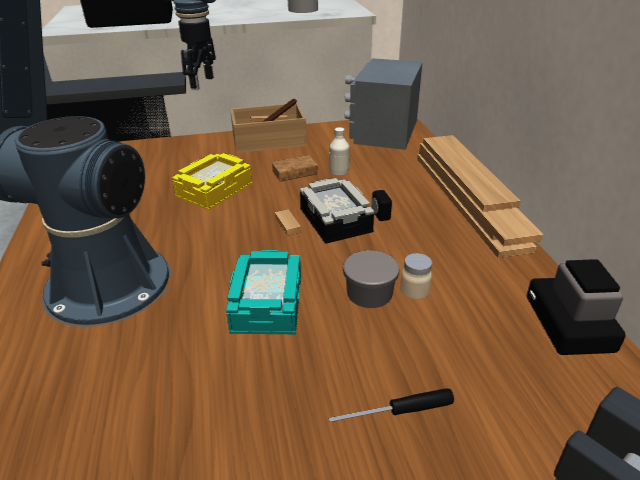

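Run:
```python
import numpy as np,cv2
d=np.load("pics/top0.npz");p=d["pixels"][:,:,::-1]
t=cv2.resize(p[190:265,205:297],None,fx=8,fy=8,interpolation=cv2.INTER_CUBIC)
cv2.imwrite("pics/topc.png",t)
s=np.load("pics/side0.npz");q=s["pixels"][:,:,::-1]
cv2.imwrite("pics/sidec.png",cv2.resize(q[170:245,290:390],None,fx=8,fy=8,interpolation=cv2.INTER_CUBIC))
# height map
T=np.linalg.inv(d["camera_from_world"]);v,u=np.mgrid[0:480,0:640];z=d["depth"]
P=np.stack([(u-d["cx"])/d["fx"]*z,(v-d["cy"])/d["fy"]*z,z,np.ones_like(z)],-1)@T.T
np.save("pics/W.npy",P[...,:3])
m=np.zeros((480,640),bool);m[190:265,205:297]=1
m&=(P[...,2]>0.045)&(P[...,2]<0.09)&~((v<194)&1>0)
n,l,st,c=cv2.connectedComponentsWithStats(m.astype(np.uint8))
for i in range(1,n):
    if st[i,4]>300:
        w=P[l==i]; print(st[i],cv2.minAreaRect((w[:,:2]*1000).astype(np.float32)))
        best=cv2.boxPoints(cv2.minAreaRect((w[:,:2]*1000).astype(np.float32)));print(best)
```

```text
[ 215  197   71   58 3205] ((519.8718872070312, 132.71026611328125), (130.0062713623047, 173.94837951660156), 9.797022819519043)
[[441.01733 207.35527]
 [470.6161   35.94362]
 [598.72644  58.06526]
 [569.1277  229.47691]]
```

View pics/topc.png

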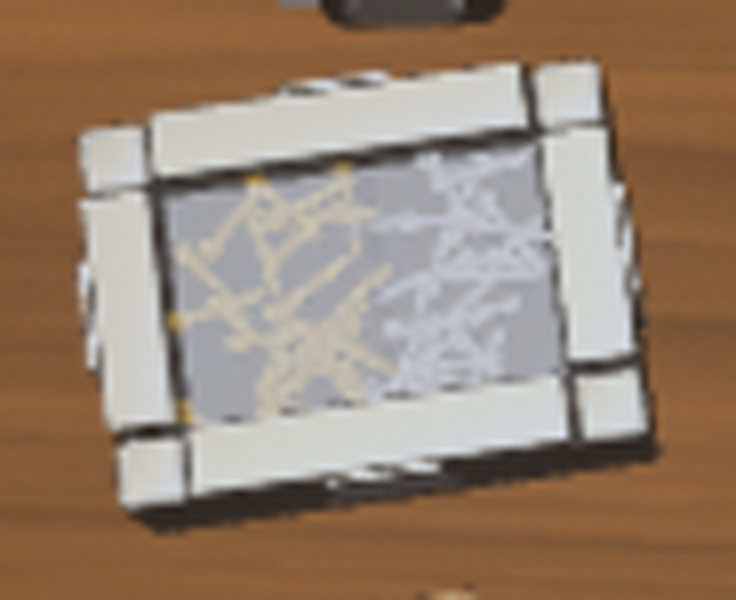

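View pics/sidec.png

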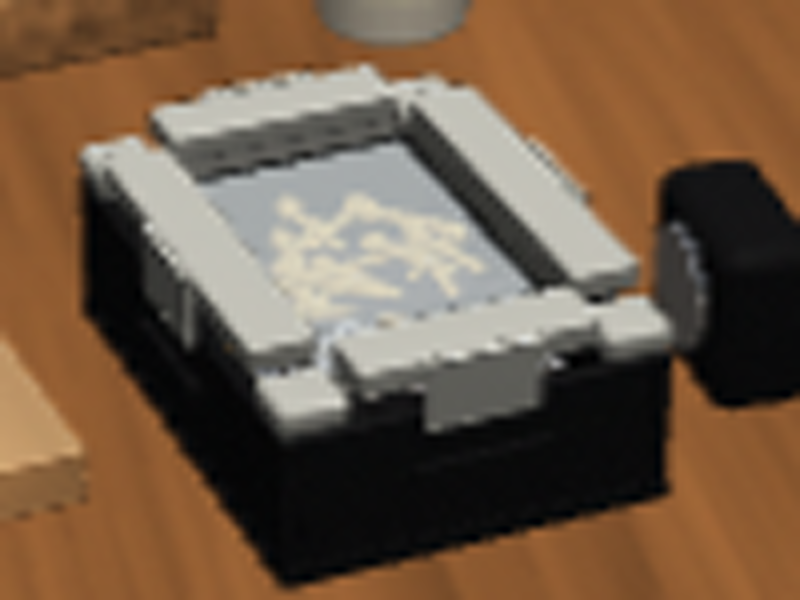

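All four sections look proud in the side view (tops stand above the corner tiles). In the top crop, the outer lid corners are at (80,133), (600,63), (648,435) and (120,508).

```bash
cat > h.py <<'E'
import numpy as np
from scipy.spatial.transform import Rotation as R
d=np.load("pics/top0.npz");M=d["camera_from_world"];T=np.linalg.inv(M)
def ray(u,v,z):
    q=T[:3,:3]@np.array([(u-d["cx"])/d["fx"],(v-d["cy"])/d["fy"],1]);o=T[:3,3];return o+q*(z-o[2])/q[2]
px=np.array([(80,133),(600,63),(648,435),(120,508)])/8+np.array([205-.44,190-.44])
W=np.array([ray(u,v,.06) for u,v in px])  # rear-left, rear-right, front-right, front-left
c=W.mean(0)[:2]
ex=(W[0]+W[1]-W[2]-W[3])[:2];ey=(W[0]+W[3]-W[1]-W[2])[:2]
L=(np.linalg.norm(ex)/2,np.linalg.norm(ey)/2)
ax=np.arctan2(ex[1],ex[0]);ay=np.arctan2(-ey[0],ey[1]);yaw=(ax*L[0]+ay*L[1])/sum(L)
E
python3 - <<'E'
from h import *
print(W,c,L,ax,ay,yaw)
P=np.load("pics/W.npy")
cs,sn=np.cos(yaw),np.sin(yaw)
q=(P[...,:2]-c)@np.array([[cs,-sn],[sn,cs]])*1000
for n,x,y in(("f",-51,0),("r",51,0),("l",0,73),("R",0,-73),("c1",51,73),("c2",-51,73),("c3",51,-73),("c4",-51,-73),("win",0,0)):
    m=(abs(q[...,0]-x)<7)&(abs(q[...,1]-y)<7)&(P[...,2]>.03); print(n,m.sum(),np.median(P[m][:,2]))
from cell import r
print(R.from_euler("z",yaw).as_euler("xyz"))
for a in (0,np.pi/2,-np.pi/2,np.pi):
    o=(R.from_euler("z",yaw+a)*R.from_quat([1,0,0,0])).as_quat()
    print(a,r.inverse_kinematics([c[0],c[1],.12],o))
E
```

```text
[[0.5654675  0.22469342 0.06      ]
 [0.59361639 0.05983962 0.06      ]
 [0.47349222 0.03977431 0.06      ]
 [0.44527121 0.20450057 0.06      ]] [0.51946183 0.13220198] (np.float64(0.12183456349153887), np.float64(0.16718297004712554)) 0.16597757274971023 0.16939646251458418 0.16795523873473558
f 31 0.06821301173960825
r 28 0.06806673796999352
l 30 0.06806262141531805
R 32 0.06804227168361199
c1 26 0.059764384208124355
c2 31 0.060075216222581496
c3 28 0.059909346705319555
c4 30 0.06054541892310983
win 31 0.05127280663947498
[0.         0.         0.16795524]
0 [ 1.62347949e-01  5.03724807e-01  1.79803723e+00 -4.44089210e-16
  8.39830618e-01  1.56518904e+00]
1.5707963267948966 [ 1.62347949e-01  5.03724807e-01  1.79803723e+00 -4.44089210e-16
  8.39830618e-01 -5.60728982e-03]
-1.5707963267948966 None
3.141592653589793 [ 1.62347949e-01  5.03724807e-01  1.79803723e+00 -4.44089210e-16
  8.39830618e-01 -1.57640362e+00]
```

Depth agrees: all four sections are at 68 mm and the corners at 60 mm. Pressing the front section first, with the jaws shut.

```bash
cat > press.py <<'E'
from h import *
from cell import r,optics
S={"front":(-51,0,0),"rear":(51,0,0),"left":(0,73,np.pi/2),"right":(0,-73,np.pi/2)}
def press(n,zmin=.0605):
    x,y,a=S[n];cs,sn=np.cos(yaw),np.sin(yaw)
    p=c+np.array([cs*x-sn*y,sn*x+cs*y])/1000
    o=(R.from_euler("z",yaw+a)*R.from_quat([1,0,0,0])).as_quat();h=r.finger_overhang
    r.move_to([*p,.12+h],o)
    r.move_linear([*p,.072+h],vel=.08)
    f0=r.current_contact_force()[2]
    for z in np.arange(.069,zmin-1e-6,-.001):
        r.move_linear([*p,z+h],vel=.02); f=np.array(r.current_contact_force())
        print(n,round(z,4),np.round(f,1),round(r.current_tool_pos()[2]-h,4))
        if f[2]-f0>45: break
    r.move_linear([*p,.10+h],vel=.1)
E
python3 - <<'E'
from press import *
r.set_gripper(0.0)
r.move_to([.45,.13,.26],(R.from_euler("z",yaw)*R.from_quat([1,0,0,0])).as_quat())
print(r.current_t())
press("front");print(r.current_t())
d=optics.get_image("side");q=d["pixels"][:,:,::-1]
import cv2;cv2.imwrite("pics/s1.png",cv2.resize(q[140:245,270:400],None,fx=6,fy=5.7,interpolation=cv2.INTER_CUBIC))
E
```

```text
2.4167
front 0.069 [ 0.7  0.6 -0.2] 0.0691
front 0.068 [1.4 0.  0. ] 0.0681
front 0.067 [-1.  -0.7  6.6] 0.0673
front 0.066 [-1.8 -0.5  5. ] 0.0662
front 0.065 [-0.5  0.3  3.1] 0.0651
front 0.064 [0.3 0.3 0.4] 0.0638
front 0.063 [ 0.   0.4 -0. ] 0.0628
front 0.062 [-0.2  0.3  0.7] 0.0619
front 0.061 [ 0.2 -0.   0.4] 0.0609
6.5583
```

View pics/s1.png

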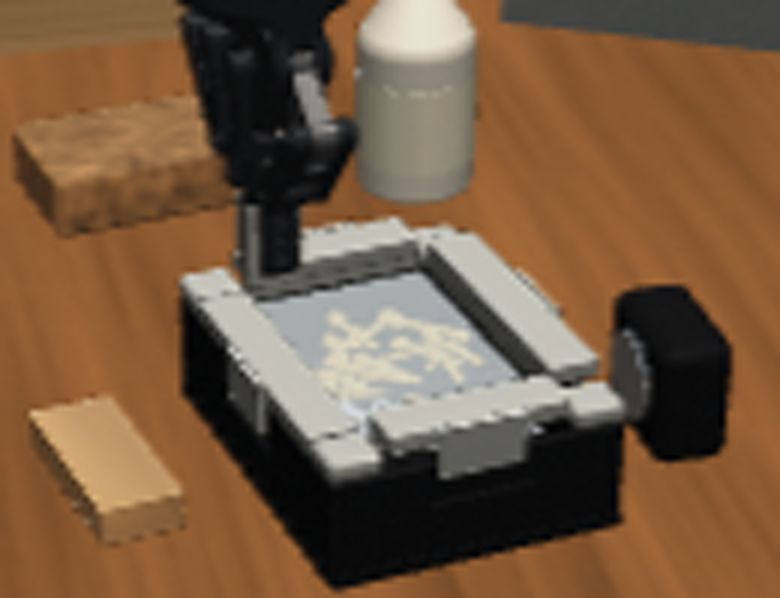

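The front section clicked down at about 64 mm. It now runs flush with the corner tile at (345,455), while the right, left and rear sections are still proud. On to those three.

Run:
```python
from press import *
import cv2
for n in("left","rear","right"): press(n);print(r.current_t())
r.move_linear([*c,.25],vel=.2)
r.move_to([.35,.45,.28],r.current_ee_rot())
for n,(a,b,e,f) in(("side",(140,245,270,400)),("top",(185,285,190,310))):
    d=optics.get_image(n);q=d["pixels"][:,:,::-1]
    cv2.imwrite(f"pics/{n}2.png",cv2.resize(q[a:b,e:f],None,fx=6,fy=5.7,interpolation=cv2.INTER_CUBIC))
Ti=np.linalg.inv(d["camera_from_world"]);v,u=np.mgrid[0:480,0:640];z=d["depth"]
P=(np.stack([(u-d["cx"])/d["fx"]*z,(v-d["cy"])/d["fy"]*z,z,np.ones_like(z)],-1)@Ti.T)[...,:3]
cs,sn=np.cos(yaw),np.sin(yaw)
q=(P[...,:2]-c)@np.array([[cs,-sn],[sn,cs]])*1000
for n,(x,y,_) in S.items():
    m=(abs(q[...,0]-x)<7)&(abs(q[...,1]-y)<7)&(P[...,2]>.03)&(P[...,2]<.1); print(n,m.sum(),np.median(P[m][:,2]))
print(r.current_t(),r.current_contact_force())
```

```text
left 0.069 [ 0.3  0.  -0.2] 0.0691
left 0.068 [0.1 1.3 0.4] 0.0681
left 0.067 [-1.8 -0.8  6.1] 0.0674
left 0.066 [-2.3 -1.2  4.6] 0.0664
left 0.065 [0.2 0.7 3.5] 0.0652
left 0.064 [0.7 0.4 0.5] 0.0639
left 0.063 [-0.3  0.1 -0.1] 0.0627
left 0.062 [0.3 0.1 0.3] 0.0619
left 0.061 [ 0.3  0.1 -0. ] 0.0609
11.4917
rear 0.069 [-0.4  0.7 -0.4] 0.0691
rear 0.068 [ 0.4 -0.8  1. ] 0.0681
rear 0.067 [-1.3 -0.4  6. ] 0.0675
rear 0.066 [-1.4 -0.7  5.5] 0.0664
rear 0.065 [-0.9  0.4  3.2] 0.0652
rear 0.064 [1.1 0.7 1.4] 0.0638
rear 0.063 [-0.2 -0.2  0.3] 0.0627
rear 0.062 [ 0.4 -0.1  0.5] 0.0619
rear 0.061 [ 0.2  0.2 -0.6] 0.0609
16.375
right 0.069 [ 0.1 -0.1  0.5] 0.0691
right 0.068 [0.6 0.1 2. ] 0.0681
right 0.067 [-2.1  0.1  6.8] 0.0674
right 0.066 [-1.1  0.4  5.2] 0.0664
right 0.065 [-0.3  0.1  3.7] 0.0652
right 0.064 [ 1.2 -0.6  1.5] 0.0638
right 0.063 [-0.4 -0.4  0.3] 0.0628
right 0.062 [ 0.2 -0.1  0.2] 0.0619
right 0.061 [-0.5  1.1 -0.1] 0.0609
21.475
front 30 0.059242306861699845
rear 32 0.05979849279840599
left 31 0.05941548579842815
right 30 0.05970201016931154
23.8167 [-0.18309955 -0.28808679  0.70420348]
```

View pics/side2.png

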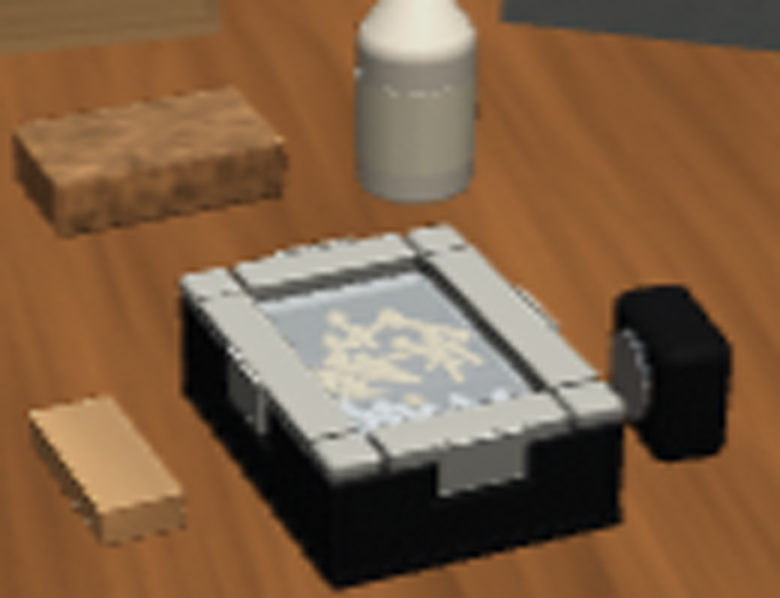

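View pics/top2.png

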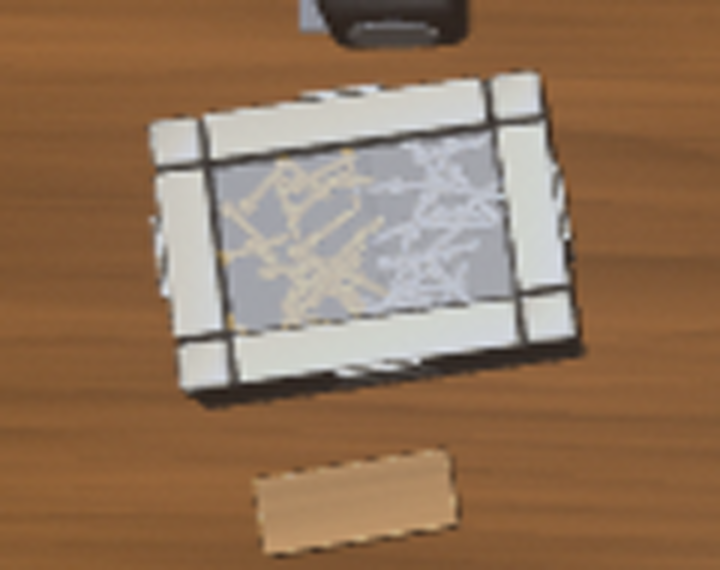

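Both pictures show all four sections flush with the corner tiles (side view corners at (215,283), (437,240), (595,400), (345,455)). The case, tape and offcut haven't moved, and the arm is clear.

```bash
python3 -c "
from cell import r
r.hand_in()"
```

```text
the job is handed in; nothing more can be done
```

I pressed the front, left, rear and right rim sections down in turn with the closed fingertips, and all four clicked shut. The job is handed in. The push peaked at about 7 N on each section and dropped to nothing at about 64 mm, where each one snapped home.

- **Rim height:** a final depth check put all four section tops at 59.2–59.8 mm, down from 68 mm. That matches the lid corners within camera accuracy.
- **Case and bystanders:** the case, tape measure and offcut look unmoved in the last pictures, though I did not measure them. I did not look again at the tub, jar or screwdriver; the arm did not work near them.
- **Arm:** it was clear of everything when I handed in, at about 24 s on the robot's clock. No check failed or disagreed.

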